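# Put the sealing and inking set back in its own holders

### The arm

A 7-joint arm with a two-finger parallel gripper is mounted at the origin on a cart in front of the work surface, level with it; the furniture and walls round the work are solid. World frame = base frame: x ahead of the robot, y to its left, z up, the work surface at z = 0. Lengths are in m, angles in rad, forces in N, time in s.
With the tool pointing down it reaches from about 0.35 to 0.9 m from the base axis. Payload 7.2 kg.
Tool frame: the origin (TCP) lies at the very end of the fingers, on their centre line; the grasp point (between the pads) lies 19 mm behind it; z points along the fingers, y is the line along which they close (so a half turn about z gives the same grasp; the last joint's range is limited). The gripper opens to 85 mm and grips with 20 to 120 N. Pads are 22 mm wide; open, the fingers measure 114 mm over their backs; the gripper's body (76 mm by 85 mm) begins 54 mm behind the grasp point. The pads swing forward as they close: fully open they stand 13 mm farther back than shut.
Start: joints at [1.183, 0.411, -0.013, 1.596, 0.006, 1.134, -0.082], TCP at [0.196, -0.593, 0.204] pointing down, gripper open.
Joint ranges: [-2.95, 2.95], [-0.29, 1.99], [-1.47, 1.44], [0.14, 2.54], [-1.03, 4.17], [0.13, 1.85], [-2.86, 2.86]. Speed limits (rad/s): [2.39, 2.39, 3.01, 3.01, 3.14, 3.14, 3.14].

### API

Orientations are given as [roll, pitch, yaw] about the fixed x, y, z axes, in that order (R = Rz(yaw) Ry(pitch) Rx(roll)).
In Python, from cell import r, camera gives the robot as it stands. The module is installed in compiled form; this text tells all that it offers.
- The arm moves only by the tool send_rows, never from a script. Its argument "motion" is a list that holds one entry, the list of rows, each a list of 5 numbers: the opening, from -1 (shut) to 1 (fully open), then the shift along the world's x, y, z scaled (see below), then the turn about the world's z scaled (see below). In form: [[[gripper, x, y, z, roll], ...]]. A call has 1 to 20 rows; each row shifts and turns the commanded pose from where the row before left it; what a row does not reach is not made up. The controller multiplies each number of a shift by 0.02 m and each number of a turn by 0.12 rad. A row lasts 1/10 s, in which the tool goes at most 50 mm and 8.59 degrees, less where a joint would pass 70% of its speed; a pose out of reach is approached as far as the arm can. A call with a number of a shift or a turn outside -1 to 1 is refused whole. A call with a gripper value outside its range is refused whole. The fingers move at their own pace and stop on an object; "newtons" is the grip in N (left out, the last holds). Time passes only in rows, so rows that do not move let the fingers close. It gives the time, the measured TCP pose, the force, the opening and the grip force at its end, in the units of the state.
- r.get_obs(): the state, without advancing time (a new reading comes with each control period).
- camera(name): name is "scene" or "top"; returns a dict with "frame" (420x560x3 uint8, red, green, blue), "vfov" (degrees; the focal length in pixels is half the picture's height over the tangent of half this angle, whatever the lens; pixels are square), "cx", "cy" (the principal point, pixels), "k1" (the pictures are not rectified: a ray, as slopes to the right and down, at radius r is drawn at 1 + k1 r^2 times it, then the intrinsics apply), "extrinsics" (4x4, takes a point from camera to world coordinates). Camera axes: x right, y down, z forward; pixel columns grow to the right and rows downward; lengths in m; the calibration is good to about 2 mm. A picture is of the moment at which its call begins. There is no depth.
- r.finish_job(): hands the job in; it is judged then, once.
The state is a dict: "t": time; "joint_pos": joint angles; "qvel": joint speeds; "tau": joint torques, N m; "ee_pos": TCP position; "eef_rot": TCP orientation; "contact_force": force on the tool from outside, world axes, zero at the start; "wrist_torque": the same for the moment, N m; "finger_gap": finger opening in m; "grasp_force": force on a finger pad.
Only numpy, scipy, OpenCV 4.12 (cv2) and the standard library are available. Lean on these libraries where they do the work, as an engineer would, in place of code of your own. Each camera call takes 0.05 s, during which the arm holds its last target. There are 200 camera calls.

### The job

Somebody has put the writing set back wrongly: the rinse jar, the ink jar, the seal stamp and the stick of sealing wax each sit on or in another one's wooden holder. Put every one into the holder it was made for, so that it drops right in and rests on the bottom (jars and stamp upright, the wax lying in its groove); there is room on the table to stand one aside meanwhile. Do not tip either jar over.

Things in the scene. Friction and masses are not known exactly. Their poses are not given: they have to be found in the camera images.
- rinse_jar: Open clear glass jar, round, 65 mm across and 81 mm high, standing upright, half full. 0.19 kg. Origin: centre of its underside, z up. It can be gripped across its full width from above. At the start it stands on top of ink_holder, hiding its well.
- ink_jar: Small ink jar with a black ribbed screw cap (the cap is fixed for this job). Glass body 40 mm across from 0 to 19 mm height, cap 46 mm across from 19 mm to the top at 35 mm. 0.055 kg. Origin: centre of its underside, z up. Grip it by the cap. At the start it stands across the groove of wax_rest.
- seal_stamp: Wax seal stamp standing upright on its brass die, 90 mm high in all: brass die 24 mm across from 0 to 24 mm height, then a turned brown wooden handle up to 28 mm across, a cone that widens upward to its thickest at 75 mm height. 0.075 kg. Origin: centre of the die's face, z up. At the start it stands upright inside the wide well of rinse_holder, not in the middle.
- wax_stick: Dark red stick of sealing wax of square section, 11 mm wide (x) and 11 mm high (z), 85 mm long (y). 0.02 kg. Origin: centre of its underside, z up. At the start it lies across the top of stamp_holder.
- rinse_holder: Turned pale wooden holder, fixed to the table, 24 mm high. Origin: centre of its underside, z up. The largest: 102 mm across, with a round well 71 mm wide whose floor is 10 mm above the table (14 mm deep). Made for rinse_jar.
- ink_holder: Turned pale wooden holder, fixed to the table, 24 mm high. Origin: centre of its underside, z up. The middle one: 84 mm across, with a round well 45 mm wide whose floor is 12 mm above the table (12 mm deep). Made for ink_jar.
- stamp_holder: Turned pale wooden holder, fixed to the table, 24 mm high. Origin: centre of its underside, z up. The smallest: 66 mm across, with a round well 28.6 mm wide whose floor is 10 mm above the table (14 mm deep). Made for seal_stamp.
- wax_rest: Oblong pale wooden block, fixed to the table, 54 mm (x) by 104 mm (y) and 24 mm high, with a groove closed at both ends along its y: 16 mm wide, 90 mm long, its floor 19 mm above the table (5 mm deep). Made for wax_stick. Origin: centre of its underside, z up.
- free_spot (a point): A point on the bare table top (z = 0) near its front edge, right of the holders; the table is free for 45 mm all round it (beyond that lies the 48 mm high black handle of the paper trimmer). One thing can be stood aside here. (Behind the holders stands a cabinet 200 mm high, its front about 0.75 m ahead of the robot base.)

How it is judged:
At the end, for the whole second after the job is handed in: Each of the four is within 8 mm of the middle of its own holder and rests on the floor of its well or groove (within 3 mm of that height), level or upright within 0.12 rad, at rest; the wax stick is in line with its groove within 0.12 rad, either way round (horizontal distance between rinse_jar and rinse_holder below 0.008 m and z of rinse_jar in the frame of rinse_holder between 0.007 and 0.013 m and angle between each of rinse_jar, ink_jar, seal_stamp, wax_stick's own z axis and vertical below 0.12 rad and linear speed of each of rinse_jar, ink_jar, seal_stamp, wax_stick below 0.02 m/s and horizontal distance between ink_jar and ink_holder below 0.008 m and z of ink_jar in the frame of ink_holder between 0.009 and 0.015 m and horizontal distance between seal_stamp and stamp_holder below 0.008 m and z of seal_stamp in the frame of stamp_holder between 0.007 and 0.013 m and horizontal distance between wax_stick and wax_rest below 0.008 m and z of wax_stick in the frame of wax_rest between 0.016 and 0.022 m and angle between the y axis of wax_stick and the y axis of wax_rest, either way round below 0.12 rad); the robot touches nothing.
It fails at once if a jar is tipped over (angle between any of rinse_jar, ink_jar's own z axis and vertical above 0.7 rad).
It also fails if it takes over 136 s, if anything falls off the work surface, if the arm or the gripper's body presses on something with over 40 N, if the wrist force passes 120 N, or if a joint passes its speed limit or range.

## Working session

There is one attempt and no reset: what is moved stays moved. The work goes in short steps, Python scripts to look and compute and a tool call to move; the robot and the scene stay as the last step left them, time stands still between calls to the robot, and variables do not carry over. Pictures are saved under pics/ and viewed, at most 14 in all, crops included, and the job is handed in when it is done.

Besides the shell and the picture viewer there is one more tool, called after "Request:" in YAML: its name, and indented under it one key for each argument. send_rows: Moves the arm, as the interface text tells. Its arguments: {"type":"object","properties":{"motion":{"type":"array","items":{"type":"array","items":{"type":"array","items":{"type":"number","minimum":-1,"maximum":1}}}},"newtons":{"type":"number"}},"required":["motion"]}

```bash
mkdir -p pics; cat > h.py <<'E'
import numpy as np, cv2
from cell import r, camera
def K(c):
    h,w=c["frame"].shape[:2]; f=h/2/np.tan(np.radians(c["vfov"])/2)
    return f
def ray(c,u,v):
    f=K(c); d=np.array([(u-c["cx"])/f,(v-c["cy"])/f]); s=d.copy()
    for _ in range(30): s=d/(1+c["k1"]*(s@s))
    E=np.array(c["extrinsics"]); return E[:3,3],E[:3,:3]@np.array([s[0],s[1],1])
def onplane(c,u,v,z):
    o,d=ray(c,u,v); return o+d*(z-o[2])/d[2]
def proj(c,p):
    E=np.array(c["extrinsics"]); q=E[:3,:3].T@(np.array(p)-E[:3,3]); s=q[:2]/q[2]
    s=s*(1+c["k1"]*(s@s)); return s*K(c)+np.array([c["cx"],c["cy"]])
def snap(n,name):
    c=camera(n); cv2.imwrite(f"pics/{name}.png",c["frame"][:,:,::-1]); return c
E
python3 - <<'E'
from h import *
for n in("scene","top"):
    c=snap(n,n+"0"); print({k:v for k,v in c.items() if k!="frame"})
o=r.get_obs(); print(o["t"],o["ee_pos"],o["eef_rot"],o["finger_gap"],o["contact_force"])
E
```

```text
{'vfov': 42.443174293699464, 'cx': 278.311499072825, 'cy': 207.9712457704141, 'k1': -0.031024128047181885, 'extrinsics': array([[-0.81869361, -0.27998756,  0.50134594, -0.01434041],
       [-0.5737177 ,  0.36193522, -0.73474547,  0.93953487],
       [ 0.02426484, -0.88916245, -0.45694786,  0.56015401],
       [ 0.        ,  0.        ,  0.        ,  1.        ]])}
{'vfov': 49.511857511551256, 'cx': 281.7860708766408, 'cy': 208.57551373105105, 'k1': -0.11739465748559867, 'extrinsics': array([[-0.0170128 , -0.99480262,  0.10039077,  0.43654825],
       [-0.99956352,  0.0144965 , -0.02574161,  0.17163452],
       [ 0.0241525 , -0.10078489, -0.99461503,  0.93242678],
       [ 0.        ,  0.        ,  0.        ,  1.        ]])}
0.1 [ 0.19630329 -0.59287865  0.20283863] [-3.14017501e+00  7.73896717e-05  3.19812865e-01] 0.08527184458946811 [0.72008518 0.15647095 0.24976758]
```

View pics/scene0.png

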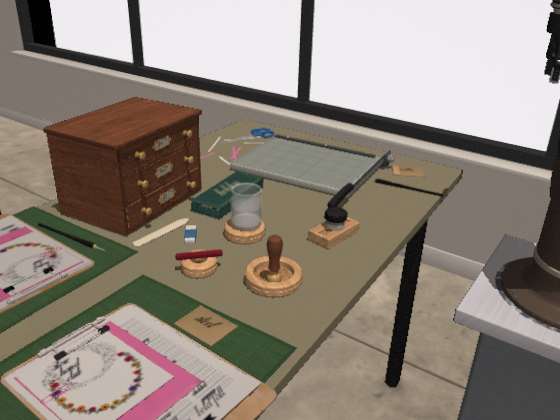

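View pics/top0.png

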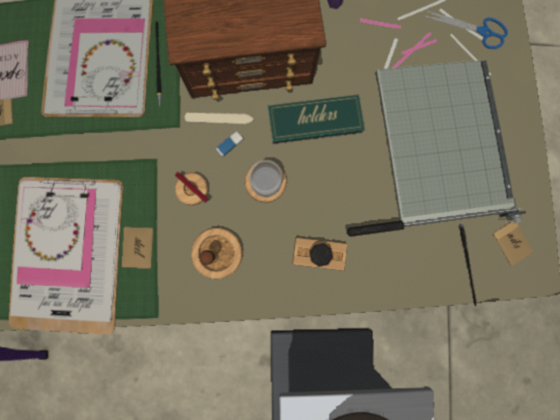

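Overview: rinse holder with the stamp at about (217,252) in top, ink holder with the jar at (266,181), stamp holder with the wax at (192,188), wax rest with the ink jar at (320,254). The trimmer handle is at about (347–402, 228). Next I measure.

```bash
python3 - <<'E'
from h import *
for n,x0,x1,y0,y1 in(("top",160,420,150,310),("scene",165,375,165,305)):
    im=cv2.imread(f"pics/{n}0.png"); cr=cv2.resize(im[y0:y1,x0:x1],None,fx=3,fy=3,interpolation=cv2.INTER_CUBIC)
    cv2.imwrite(f"pics/{n}0c.png",cr)
    hsv=cv2.cvtColor(im,cv2.COLOR_BGR2HSV)
    for (u,v) in ([(180,190),(200,262),(250,190),(300,258),(192,187),(205,258),(400,275),(320,254)] if n=="top" else [(200,268),(265,285),(235,236),(330,237),(200,255),(275,245)]): print(n,u,v,hsv[v,u])
E
```

```text
top 180 190 [ 16 118 201]
top 200 262 [ 16 120 140]
top 250 190 [ 16 120 185]
top 300 258 [ 16 121 175]
top 192 187 [175 199 105]
top 205 258 [ 11 156 108]
top 400 275 [ 23  66 124]
top 320 254 [20 18 42]
scene 200 268 [ 16 115 231]
scene 265 285 [ 14 121 204]
scene 235 236 [ 15 121 139]
scene 330 237 [ 14 121 192]
scene 200 255 [176 205  91]
scene 275 245 [ 10 154  91]
```

View pics/top0c.png

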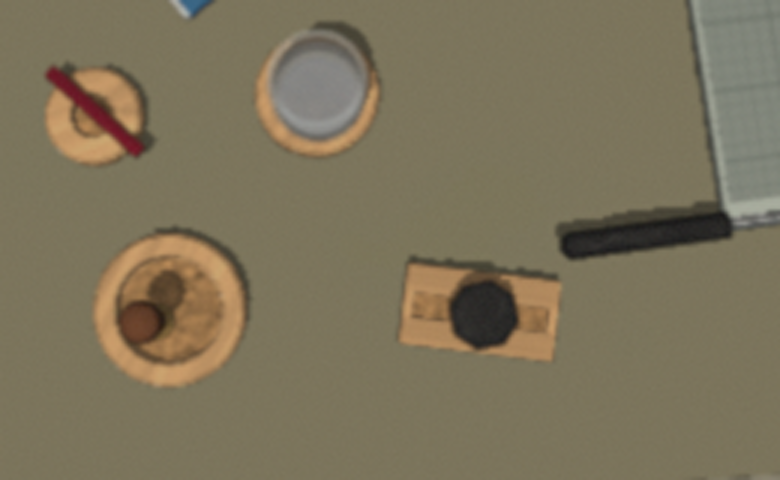

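View pics/scene0c.png

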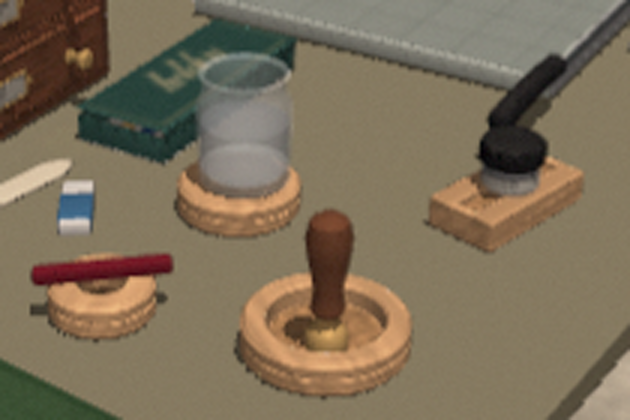

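Top shows the rinse holder centred near (217,252), stamp knob (207,257), jar rim (266,178), wax diagonal from (176,174) to (207,201), and the wax rest (320,254) with the cap on it. Next are mask measurements from both views.

```bash
cat > meas.py <<'E'
from h import *
from scipy.optimize import least_squares
def blob(c,fn,roi):
    hsv=cv2.cvtColor(c["frame"],cv2.COLOR_RGB2HSV).astype(int)
    m=fn(hsv[...,0],hsv[...,1],hsv[...,2]).astype(np.uint8)
    z=np.zeros_like(m); u0,u1,v0,v1=roi; z[v0:v1,u0:u1]=m[v0:v1,u0:u1]
    cs,_=cv2.findContours(z*255,cv2.RETR_EXTERNAL,cv2.CHAIN_APPROX_NONE)
    return max(cs,key=cv2.contourArea)[:,0].astype(float)
wood=lambda h,s,v:(h>=8)&(h<=20)&(s>90)&(v>60)
red=lambda h,s,v:((h>168)|(h<4))&(s>140)
black=lambda h,s,v:(v<70)
grey=lambda h,s,v:(s<45)&(v>70)
knob=lambda h,s,v:(h<13)&(s>138)&(v<135)
def circ(c,pts,R,z,far=True,half=0.0):
    # known-radius circle on plane z; contour pixels lie about half a pixel inside the edge
    P=np.array([onplane(c,u,v,z)[:2] for u,v in pts]); cam=np.array(c["extrinsics"])[:2,3]
    ctr=P.mean(0)
    for _ in range(8):
        d=ctr-cam; d/=np.linalg.norm(d); q=P-ctr
        sel=q@d>0 if far else np.ones(len(P),bool)
        f=least_squares(lambda x:np.hypot(*(P[sel]-x).T)-R+half,ctr,loss="soft_l1",f_scale=.0008); ctr=f.x
    res=np.hypot(*(P[sel]-ctr).T)-R
    return ctr.round(4),"res med %.1f sd %.1f mm"%(1e3*np.median(res),1e3*res.std())
E
python3 - <<'E'
from meas import *
t=camera("top"); s=camera("scene")
rt={"rinse":(185,250,220,285),"ink":(238,292,155,210),"stamp":(170,212,165,210)}
rs={"rinse":(240,306,245,298),"ink":(215,270,200,245),"stamp":(170,222,245,280)}
R={"rinse":.051,"ink":.042,"stamp":.033}
for k in R:
    print(k,"top",circ(t,blob(t,wood,rt[k]),R[k],.024,True,.001),"scene",circ(s,blob(s,wood,rs[k]),R[k],.024,True,.001))
def rect(c,b,z):
    P=np.array([onplane(c,u,v,z)[:2] for u,v in b]).astype(np.float32)
    r_=cv2.minAreaRect(P*1000); return r_
print("rest top",rect(t,blob(t,wood,(290,352,232,275)),.024))
print("wax top",rect(t,blob(t,red,(165,215,165,210)),.035))
print("wax scene",rect(s,blob(s,red,(165,230,240,265)),.0295))
print("cap",circ(t,blob(t,black,(305,340,238,270)),.023,.059,True,.001), circ(s,blob(s,black,(318,350,202,230)),.023,.059,True,.001))
print("jar",circ(t,blob(t,grey,(240,290,155,210)),.0325,.105,True,.001))
print("knob",circ(t,blob(t,knob,(196,225,242,268)),.014,.085,True,.001))
b=blob(s,knob,(262,288,230,262));print("knob scene",b.min(0),b.max(0), onplane(s,b[:,0].mean(),(b[:,1].min()),.1))
for uv in((348,232),(402,225),(390,300),(320,310),(440,300)): print(uv,onplane(t,*uv,0).round(3))
E
```

```text
rinse top (array([0.4419, 0.2806]), 'res med -1.0 sd 0.6 mm') scene (array([0.4436, 0.2793]), 'res med -2.0 sd 15.0 mm')
ink top (array([0.5836, 0.1804]), 'res med -1.0 sd 2.6 mm') scene (array([0.5829, 0.1854]), 'res med -1.0 sd 5.4 mm')
stamp top (array([0.5696, 0.3302]), 'res med -1.0 sd 9.4 mm') scene (array([0.5558, 0.3492]), 'res med -0.1 sd 5.3 mm')
rest top ((437.3001708984375, 74.13688659667969), (104.84671020507812, 55.25370407104492), 81.90939331054688)
wax top ((573.814208984375, 327.8479309082031), (80.62699890136719, 9.079747200012207), 47.844905853271484)
wax scene ((576.4808959960938, 327.6047058105469), (82.72180938720703, 21.55596351623535), 47.29000473022461)
cap (array([0.4361, 0.078 ]), 'res med -1.1 sd 1.0 mm') (array([0.4435, 0.0541]), 'res med -1.4 sd 4.1 mm')
jar (array([0.5757, 0.177 ]), 'res med -2.2 sd 3.0 mm')
knob (array([0.4337, 0.2885]), 'res med -1.3 sd 1.3 mm')
knob scene [267. 236.] [281. 261.] [0.43666683 0.28892258 0.1       ]
(348, 232) [0.48  0.012 0.   ]
(402, 225) [ 0.493 -0.102  0.   ]
(390, 300) [ 0.339 -0.071  0.   ]
(320, 310) [0.323 0.073 0.   ]
(440, 300) [ 0.335 -0.178  0.   ]
```

Wax is at (0.574, 0.328) with its axis at 47.8°. I'll move it aside first, starting with the approach.

Request:
send_rows:
  motion:
    - [[1, 0.41, 1, 0, 0.093], [1, 0.41, 1, 0, 0.093], [1, 0.41, 1, 0, 0.093], [1, 0.41, 1, 0, 0.093], [1, 0.41, 1, 0, 0.093], [1, 0.41, 1, 0, 0.093], [1, 0.41, 1, 0, 0.093], [1, 0.41, 1, 0, 0.093], [1, 0.41, 1, 0, 0.093], [1, 0.41, 1, 0, 0.093], [1, 0.41, 1, 0, 0.093], [1, 0.41, 1, 0, 0.093], [1, 0.41, 1, 0, 0.093], [1, 0.41, 1, 0, 0.093], [1, 0.41, 1, 0, 0.093], [1, 0.41, 1, 0, 0.093]]

```text
t: 1.8
ee_pos: [0.3281, -0.2718, 0.2037]
eef_rot: [3.141, 0.0, 0.499]
contact_force: [0.1, -0.6, -0.6]
finger_gap: 0.0857
grasp_force: 0.0
```

Request:
send_rows:
  motion:
    - [[1, 0.41, 1, 0, 0.093], [1, 0.41, 1, 0, 0.093], [1, 0.41, 1, 0, 0.093], [1, 0.41, 1, 0, 0.093], [1, 0.41, 1, 0, 0.093], [1, 0.41, 1, 0, 0.093], [1, 0.41, 1, 0, 0.093], [1, 0.41, 1, 0, 0.093], [1, 0.41, 1, 0, 0.093], [1, 0.41, 1, 0, 0.093], [1, 0.41, 1, 0, 0.093], [1, 0.41, 1, 0, 0.093], [1, 0.41, 1, 0, 0.093], [1, 0.41, 1, 0, 0.093], [1, 0.41, 1, 0, 0.093]]

```text
t: 3.3
ee_pos: [0.4505, 0.0281, 0.2037]
eef_rot: [3.141, 0.0, 0.667]
contact_force: [0.2, 0.1, -0.4]
finger_gap: 0.0857
grasp_force: 0.0
```

Request:
send_rows:
  motion:
    - [[0, 0.41, 1, 0, 0.093], [-0.2, 0.41, 1, 0, 0.093], [-0.2, 0.41, 1, 0, 0.093], [-0.2, 0.41, 1, 0, 0.093], [-0.2, 0.41, 1, 0, 0.093], [-0.2, 0.41, 1, 0, 0.093], [-0.2, 0.41, 1, 0, 0.093], [-0.2, 0.41, 1, -0.5, 0.093], [-0.2, 0.41, 1, -0.5, 0.093], [-0.2, 0.41, 1, -0.5, 0.093], [-0.2, 0.41, 1, -0.5, 0.093], [-0.2, 0.41, 1, -0.5, 0.093], [-0.2, 0.41, 1, -0.5, 0.093], [-0.2, 0.41, 1, -0.5, 0.093], [-0.2, 0.41, 1, -0.5, 0.093], [-0.2, 0, 0, 0, 0], [-0.2, 0, 0, 0, 0], [-0.2, 0, 0, 0, 0]]
  newtons: 30

```text
t: 5.1
ee_pos: [0.5735, 0.3261, 0.124]
eef_rot: [3.141, 0.0, 0.833]
contact_force: [-0.4, -0.2, -0.7]
finger_gap: 0.0343
grasp_force: 0.0
```

Request:
send_rows:
  motion:
    - [[-0.2, 0.05, 0.07, -0.75, 0], [-0.2, 0, 0, -0.75, 0], [-0.2, 0, 0, -0.75, 0], [-0.2, 0, 0, -0.75, 0], [-0.2, 0, 0, -0.75, 0], [-0.2, 0, 0, -0.75, 0], [-0.2, 0, 0, -0.2, 0], [-0.2, 0, 0, 0, 0], [-1, 0, 0, 0, 0], [-1, 0, 0, 0, 0], [-1, 0, 0, 0, 0], [-1, 0, 0, 0, 0], [-1, 0, 0, 0, 0], [-1, 0, 0, 0, 0], [-1, 0, 0, 0, 0], [-1, 0, 0, 0, 0]]
  newtons: 40

```text
t: 6.7
ee_pos: [0.5746, 0.3281, 0.0296]
eef_rot: [3.142, 0.0, 0.833]
contact_force: [-0.4, -0.4, 0.3]
finger_gap: 0.0
grasp_force: 0.0
```

```bash
python3 - <<'E'
from h import *
a=[]
for n,x0,x1,y0,y1 in(("scene",140,270,190,290),("top",140,270,130,230)):
    c=camera(n); a.append(cv2.resize(c["frame"][y0:y1,x0:x1,::-1],None,fx=3,fy=3,interpolation=cv2.INTER_CUBIC))
    print(n,proj(c,[.5746,.3281,.0296]))
cv2.imwrite("pics/g1.png",np.hstack(a))
E
```

```text
scene [199.34203347 254.80883907]
top [191.65713601 186.57396236]
```

View pics/g1.png

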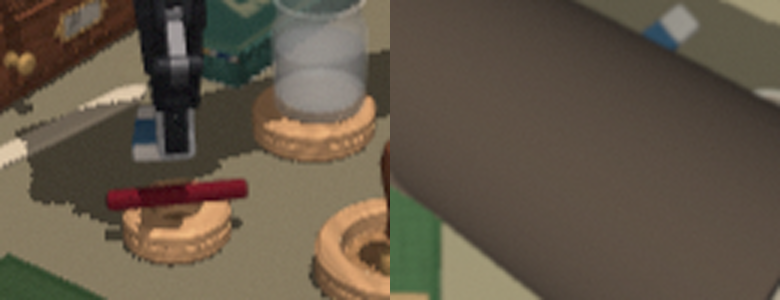

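The fingers closed above the wax, which is undisturbed. The tip shows about 12 px above the projected TCP, so I'll check its real height.

```bash
python3 - <<'E'
from h import *
c=camera("scene"); o=r.get_obs(); print(o["ee_pos"],o["finger_gap"],o["eef_rot"])
for z in(.03,.04,.05,.06,.07,.1): print(z,proj(c,[.5746,.3281,z]).round(1))
cv2.imwrite("pics/g2.png",cv2.resize(c["frame"][170:270,165:245,::-1],None,fx=6,fy=6,interpolation=cv2.INTER_CUBIC))
E
```

```text
[0.57465502 0.32805931 0.02955382] -0.0002503802031937678 [3.14158701e+00 7.43974222e-05 8.33179835e-01]
0.03 [199.3 254.6]
0.04 [199.1 250. ]
0.05 [198.9 245.2]
0.06 [198.6 240.5]
0.07 [198.4 235.7]
0.1 [197.6 221. ]
```

View pics/g2.png

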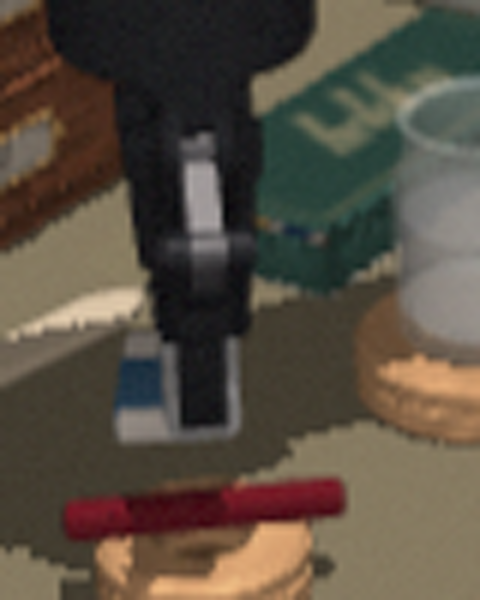

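Request:
send_rows:
  motion:
    - [[-1, 0, 0, 1, 0], [-1, 0, 0, 0.5, 0], [-1, -1, 0.75, 0, 0], [-1, -1, 0.75, 0, 0], [-1, -0.75, 0.75, 0, 0], [-1, 0, 0, -1, 0], [-1, 0, 0, -0.7, 0], [-1, 0, 0, -0.5, 0], [-1, 0, 0, -0.25, 0], [-1, 0, 0, 0, 0]]

```text
t: 7.85
ee_pos: [0.5197, 0.3723, 0.0097]
eef_rot: [-3.141, 0.001, 0.832]
contact_force: [-0.3, 0.6, 0.6]
finger_gap: -0.0002
grasp_force: 0.0
```

```bash
python3 - <<'E'
from h import *
c=camera("scene"); p=r.get_obs()["ee_pos"]; print(p)
for z in(p[2],0,.02,.04,.06): print(z,proj(c,[p[0],p[1],z]).round(1))
f=c["frame"][190:300,130:240,::-1]; a=cv2.resize(f,None,fx=5,fy=5,interpolation=cv2.INTER_CUBIC)
cv2.imwrite("pics/g3.png",a)
E
```

```text
[0.51995463 0.37269396 0.01035454]
0.010354541319533651 [205.8 285.4]
0 [206.  290.3]
0.02 [205.6 280.8]
0.04 [205.2 271.1]
0.06 [204.7 261.2]
```

View pics/g3.png

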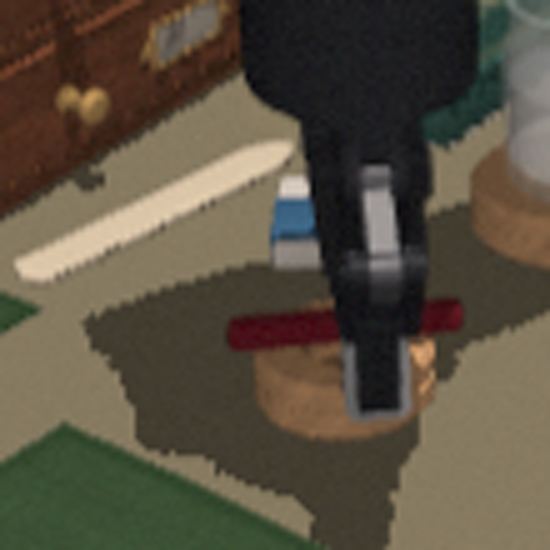

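The tip appears at (206,274), about 25 mm above the reported TCP, unless it is displaced in depth. A gentle touch on the bare table will decide it.

Request:
send_rows:
  motion:
    - [[-1, 0, 0, -0.2, 0], [-1, 0, 0, -0.1, 0], [-1, 0, 0, -0.1, 0], [-1, 0, 0, -0.1, 0], [-1, 0, 0, 0, 0]]

```text
t: 8.4
ee_pos: [0.5196, 0.373, 0.0004]
eef_rot: [3.142, 0.0, 0.833]
contact_force: [0.4, 0.3, -0.3]
finger_gap: -0.0001
grasp_force: 0.0
```

Request:
send_rows:
  motion:
    - [[-1, 0, 0, -0.1, 0], [-1, 0, 0, -0.1, 0], [-1, 0, 0, 0, 0]]

```text
t: 8.7
ee_pos: [0.5195, 0.3729, -0.0037]
eef_rot: [-3.142, 0.0, 0.833]
contact_force: [-0.3, 0.2, 0.4]
finger_gap: 0.0001
grasp_force: 0.0
```

Request:
send_rows:
  motion:
    - [[-1, 0, 0, -0.3, 0], [-1, 0, 0, -0.2, 0], [-1, 0, 0, -0.1, 0], [-1, 0, 0, 0, 0]]

```text
t: 9.1
ee_pos: [0.5194, 0.3729, -0.016]
eef_rot: [-3.141, 0.001, 0.833]
contact_force: [0.4, -0.3, -0.5]
finger_gap: -0.0003
grasp_force: 0.0
```

Request:
send_rows:
  motion:
    - [[-1, 0, 0, -0.1, 0], [-1, 0, 0, -0.05, 0], [-1, 0, 0, 0, 0]]

```text
t: 9.4
ee_pos: [0.5196, 0.373, -0.0185]
eef_rot: [3.142, 0.0, 0.833]
contact_force: [1.4, 0.5, -0.4]
finger_gap: 0.0001
grasp_force: 0.0
```

Request:
send_rows:
  motion:
    - [[-1, 0, 0, -0.1, 0], [-1, 0, 0, 0, 0]]

```text
t: 9.6
ee_pos: [0.5196, 0.373, -0.0206]
eef_rot: [-3.142, 0.0, 0.833]
contact_force: [-0.6, -0.3, -0.1]
finger_gap: 0.0
grasp_force: 0.0
```

Request:
send_rows:
  motion:
    - [[-1, 0, 0, -0.1, 0], [-1, 0, 0, 0, 0]]

```text
t: 9.8
ee_pos: [0.5196, 0.373, -0.0227]
eef_rot: [-3.142, 0.0, 0.833]
contact_force: [0.1, 0.3, -0.1]
finger_gap: -0.0
grasp_force: 0.0
```

Request:
send_rows:
  motion:
    - [[-1, 0, 0, -0.05, 0], [-1, 0, 0, 0, 0]]

```text
t: 10.0
ee_pos: [0.5196, 0.373, -0.0235]
eef_rot: [3.142, 0.0, 0.833]
contact_force: [-0.6, 0.2, -1.2]
finger_gap: -0.0002
grasp_force: 0.0
```

Request:
send_rows:
  motion:
    - [[-1, 0, 0, -0.05, 0], [-1, 0, 0, 0, 0]]

```text
t: 10.2
ee_pos: [0.5196, 0.373, -0.0245]
eef_rot: [-3.142, 0.0, 0.833]
contact_force: [0.6, 0.0, -0.2]
finger_gap: 0.0001
grasp_force: 0.0
```

Request:
send_rows:
  motion:
    - [[-1, 0, 0, -0.05, 0], [-1, 0, 0, 0, 0]]

```text
t: 10.4
ee_pos: [0.5196, 0.373, -0.0256]
eef_rot: [-3.142, 0.0, 0.833]
contact_force: [-0.1, -0.1, -0.3]
finger_gap: 0.0002
grasp_force: 0.0
```

Request:
send_rows:
  motion:
    - [[-1, 0, 0, -0.05, 0], [-1, 0, 0, 0, 0]]

```text
t: 10.6
ee_pos: [0.5196, 0.373, -0.0265]
eef_rot: [3.142, 0.0, 0.833]
contact_force: [-0.6, -0.5, 1.1]
finger_gap: 0.0002
grasp_force: 0.0
```

```bash
python3 - <<'E'
from h import *
c=camera("scene"); o=r.get_obs();p=o["ee_pos"]; print(p,o["contact_force"])
print(proj(c,[p[0],p[1],0]).round(1))
f=c["frame"][210:320,130:240,::-1]; a=cv2.resize(f,None,fx=5,fy=5,interpolation=cv2.INTER_CUBIC)
cv2.imwrite("pics/g4.png",a)
E
```

```text
[ 0.51960312  0.37305765 -0.02651416] [ 0.39444093 -0.0925771  -0.27105224]
[206.1 290.5]
```

View pics/g4.png

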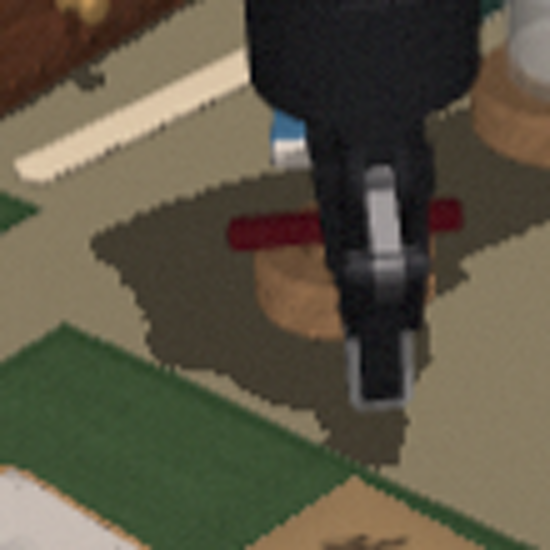

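The tip is at (206,291), nearly on the table point (206,290.5). The xy reading is right and only z is offset.

Request:
send_rows:
  motion:
    - [[-1, 0, 0, -0.05, 0], [-1, 0, 0, 0, 0]]

```text
t: 10.85
ee_pos: [0.5197, 0.3731, -0.0275]
eef_rot: [-3.142, -0.0, 0.833]
contact_force: [0.5, -0.8, 0.8]
finger_gap: 0.0001
grasp_force: 0.0
```

Request:
send_rows:
  motion:
    - [[-1, 0, 0, -0.05, 0], [-1, 0, 0, 0, 0]]

```text
t: 11.05
ee_pos: [0.5197, 0.3731, -0.0275]
eef_rot: [3.141, -0.0, 0.833]
contact_force: [-2.6, -2.2, 7.9]
finger_gap: -0.0
grasp_force: 3.9
```

Request:
send_rows:
  motion:
    - [[-1, 0, 0, -0.05, 0], [-1, 0, 0, 0, 0]]

```text
t: 11.25
ee_pos: [0.5198, 0.3731, -0.0275]
eef_rot: [3.141, -0.0, 0.833]
contact_force: [-4.5, -4.8, 15.7]
finger_gap: -0.0003
grasp_force: 8.0
```

Request:
send_rows:
  motion:
    - [[-1, 0, 0, -0.05, 0], [-1, 0, 0, 0, 0]]

```text
t: 11.45
ee_pos: [0.5198, 0.3731, -0.0276]
eef_rot: [3.14, -0.0, 0.833]
contact_force: [-6.8, -5.7, 24.4]
finger_gap: -0.0001
grasp_force: 12.1
```

The table is at reported z = −0.0275, so true tip z = reported + 0.0275. I'll go back and grasp the wax.

Request:
send_rows:
  motion:
    - [[-1, 0, 0, 0.9, 0], [-0.2, 0, 0, 0.9, 0], [-0.2, 0, 0, 0.9, 0], [-0.2, 0, 0, 0.9, 0], [-0.2, 0, 0, 0.9, 0], [-0.2, 1, -0.75, 0, 0], [-0.2, 1, -0.75, 0, 0], [-0.2, 0.75, -0.75, 0, 0], [-0.2, 0, 0, -0.8, 0], [-0.2, 0, 0, -0.8, 0], [-0.2, 0, 0, -0.7, 0], [-0.2, 0, 0, -0.5, 0], [-0.2, 0, 0, 0, 0], [-1, 0, 0, 0, 0], [-1, 0, 0, 0, 0], [-1, 0, 0, 0, 0], [-1, 0, 0, 0, 0], [-1, 0, 0, 0, 0], [-1, 0, 0, 0, 0]]
  newtons: 40

```text
t: 13.35
ee_pos: [0.575, 0.3282, 0.0041]
eef_rot: [3.141, -0.001, 0.833]
contact_force: [-0.6, -0.1, 3.5]
finger_gap: 0.0093
grasp_force: 39.4
```

Request:
send_rows:
  motion:
    - [[-1, 0, 0, 0.5, 0], [-1, 0, 0, 1, 0], [-1, 0, 0, 1, 0], [-1, 0, 0, 1, 0], [-1, 0, 0, 1, 0], [-1, 0, 0, 1, 0], [-1, -0.45, -0.9, 0, 0.25], [-1, -0.45, -0.95, 0, 0.25], [-1, -0.45, -0.95, 0, 0.25], [-1, -0.45, -0.95, 0, 0.25], [-1, -0.45, -0.95, 0, 0.25], [-1, -0.45, -0.95, 0, 0.25], [-1, -0.45, -0.95, 0, 0.25], [-1, -0.45, -0.95, 0, 0.25], [-1, -0.45, -0.95, 0, 0.25], [-1, -0.45, -0.95, 0, 0.25], [-1, -0.45, -0.95, 0, 0.25], [-1, -0.45, -0.95, 0, 0.25]]

```text
t: 15.15
ee_pos: [0.4663, 0.1003, 0.1142]
eef_rot: [3.141, 0.0, 1.195]
contact_force: [-0.5, -0.2, -0.9]
finger_gap: 0.009
grasp_force: 39.0
```

Request:
send_rows:
  motion:
    - [[-1, -0.45, -0.95, 0, 0.25], [-1, -0.45, -0.95, 0, 0.25], [-1, -0.45, -0.95, 0, 0.25], [-1, -0.45, -0.95, 0, 0.25], [-1, -0.45, -0.95, 0, 0.25], [-1, -0.45, -0.95, 0, 0.25], [-1, -0.45, -0.95, 0, 0.25], [-1, -0.45, -0.95, 0, 0.25], [-1, 0, 0, -1, 0], [-1, 0, 0, -1, 0], [-1, 0, 0, -1, 0], [-1, 0, 0, -1, 0], [-1, 0, 0, -1, 0], [-1, 0, 0, -0.9, 0], [-1, 0, 0, -0.5, 0], [-1, 0, 0, 0, 0]]

```text
t: 16.75
ee_pos: [0.3941, -0.0507, -0.0149]
eef_rot: [-3.14, 0.0, 1.434]
contact_force: [0.2, -0.6, 0.9]
finger_gap: 0.0088
grasp_force: 39.0
```

Request:
send_rows:
  motion:
    - [[-1, 0, 0, -0.15, 0], [-1, 0, 0, -0.1, 0], [-1, 0, 0, 0, 0]]

```text
t: 17.05
ee_pos: [0.395, -0.0511, -0.019]
eef_rot: [3.141, 0.0, 1.433]
contact_force: [0.1, 0.5, 0.5]
finger_gap: 0.0094
grasp_force: 39.0
```

Request:
send_rows:
  motion:
    - [[-0.2, 0, 0, 0, 0], [-0.2, 0, 0, 0, 0], [-0.2, 0, 0, 0, 0], [-0.2, 0, 0, 0, 0], [0.2, 0, 0, 1, 0], [0.2, 0, 0, 1, 0], [0.2, 0, 0, 1, 0], [0.2, 0, 0, 1, 0], [0.2, 0, 0, 1, 0], [0.2, 0, 1, 1, 0], [0.2, 0, 1, 1, 0], [0.2, 0, 1, 0, 0], [0.2, 0, 1, 0, 0], [0.2, 0, 1, 0, 0], [0.2, 0, 1, 0, 0], [0.2, 0, 1, 0, 0], [0.2, 0, 1, 0, 0]]

```text
t: 18.75
ee_pos: [0.3945, 0.1098, 0.1206]
eef_rot: [3.142, 0.0, 1.433]
contact_force: [-0.3, -0.2, -1.0]
finger_gap: 0.0514
grasp_force: 0.0
```

```bash
python3 - <<'E'
from meas import *
t=camera("top"); s=camera("scene")
print("stamp",circ(t,blob(t,wood,(165,218,160,215)),.033,.024,True,.001),circ(s,blob(s,wood,(165,230,240,285)),.033,.024,True,.001))
print("rinse",circ(t,blob(t,wood,(185,250,220,285)),.051,.024,True,.001))
def rect(c,b,z):
    P=np.array([onplane(c,u,v,z)[:2] for u,v in b]).astype(np.float32); return cv2.minAreaRect(P*1000)
try: print("wax",rect(t,blob(t,red,(340,440,230,310)),.011))
except Exception as e: print(e)
try: print("waxs",rect(s,blob(s,red,(330,450,180,290)),.008))
except Exception as e: print(e)
a=cv2.resize(t["frame"][150:310,160:420,::-1],None,fx=3,fy=3);cv2.imwrite("pics/t5.png",a)
# stamp from both views: rays through knob centre
bt=blob(t,knob,(190,228,240,270)); bs=blob(s,knob,(262,288,230,272))
print(bt.min(0),bt.max(0),bs.min(0),bs.max(0))
v0=bs[:,1].min(); row=[bs[bs[:,1]==v][:,0] for v in np.unique(bs[:,1])]; print([(x.min(),x.max()) for x in row][::4])
E
```

```text
stamp (array([0.5727, 0.3311]), 'res med -0.8 sd 0.6 mm') (array([0.5737, 0.3319]), 'res med -1.2 sd 1.0 mm')
rinse (array([0.4419, 0.2807]), 'res med -1.0 sd 0.6 mm')
wax ((391.131103515625, -84.73480224609375), (8.332084655761719, 6.087892055511475), 88.44237518310547)
waxs ((395.0950927734375, -49.153804779052734), (92.61366271972656, 15.414285659790039), 82.19996643066406)
[200. 251.] [212. 263.] [267. 236.] [281. 270.]
[(np.float64(272.0), np.float64(277.0)), (np.float64(268.0), np.float64(280.0)), (np.float64(267.0), np.float64(281.0)), (np.float64(268.0), np.float64(280.0)), (np.float64(268.0), np.float64(280.0)), (np.float64(269.0), np.float64(279.0)), (np.float64(270.0), np.float64(278.0)), (np.float64(269.0), np.float64(278.0)), (np.float64(269.0), np.float64(279.0))]
```

View pics/t5.png

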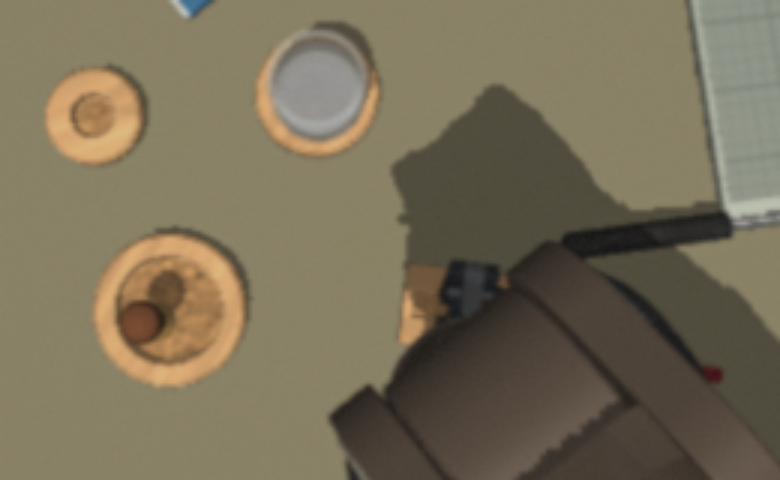

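The stamp holder is now clear at (.573,.3315). The wax lies at the free spot at (.395,−.049), and the knob centre is at top (207,257).

```bash
python3 - <<'E'
from meas import *
t=camera("top"); s=camera("scene")
k=lambda h,s,v:(h<13)&(s>138)&(v>60)&(v<150)
hsv=cv2.cvtColor(t["frame"],cv2.COLOR_RGB2HSV)
b=blob(t,lambda h,s,v:(h<14)&(s>145),(196,214,247,267)); (u,v),rad=cv2.minEnclosingCircle(b.astype(np.float32)); print(u,v,rad)
for z in (.083,.087):
    print(onplane(t,u,v,z).round(4))
# scene: thickest row ~244 columns 267..281 -> intersect with top ray
o1,d1=ray(t,u,v); o2,d2=ray(s,274,243.5)
A=np.array([d1,-d2]).T; x=np.linalg.lstsq(A,o2-o1,rcond=None)[0]; print(o1+d1*x[0],o2+d2*x[1])
E
```

```text
206.1666717529297 257.27777099609375 5.840035438537598
[0.4335 0.2916 0.083 ]
[0.4335 0.291  0.087 ]
[0.43348974 0.29099967 0.08722272] [0.43457384 0.29168328 0.08731534]
```

Request:
send_rows:
  motion:
    - [[0.3, 0.22, 1, 0, 0], [0.3, 0.22, 1, 0, 0], [0.3, 0.22, 1, 0, 0], [0.3, 0.22, 1, 0, 0], [0.3, 0.22, 1, 0, 0], [0.3, 0.22, 1, 0, 0], [0.3, 0.22, 1, 0, 0], [0.3, 0.22, 1, 0, 0], [0.3, 0.22, 1, 0, 0], [0.3, 0, 0, 0, 0], [0.3, 0, 0, 0, 0]]

```text
t: 20.05
ee_pos: [0.4343, 0.2878, 0.1201]
eef_rot: [-3.141, 0.001, 1.433]
contact_force: [-0.9, -0.5, -0.1]
finger_gap: 0.0558
grasp_force: 0.0
```

Request:
send_rows:
  motion:
    - [[0.3, 0, 0.1, -0.6, 0], [0.3, 0, 0, -1, 0], [0.3, 0, 0, -1, 0], [0.3, 0, 0, -1, 0], [0.3, 0, 0, -0.5, 0], [0.3, 0, 0, 0, 0], [-1, 0, 0, 0, 0], [-1, 0, 0, 0, 0], [-1, 0, 0, 0, 0], [-1, 0, 0, 0, 0], [-1, 0, 0, 0, 0], [-1, 0, 0, 0, 0], [-1, 0, 0, 0, 0], [-1, 0, 0, 0, 0]]
  newtons: 40

```text
t: 21.45
ee_pos: [0.4348, 0.2916, 0.0395]
eef_rot: [3.14, -0.001, 1.433]
contact_force: [-0.8, -1.2, 5.5]
finger_gap: 0.0256
grasp_force: 39.6
```

Request:
send_rows:
  motion:
    - [[-1, 0, 0, 0.5, 0], [-1, 0, 0, 1, 0], [-1, 0, 0, 1, 0], [-1, 0.99, 0.29, 0, 0], [-1, 0.99, 0.29, 0, 0], [-1, 0.99, 0.29, 0, 0], [-1, 0.99, 0.29, 0, 0], [-1, 0.99, 0.29, 0, 0], [-1, 0.99, 0.29, 0, 0], [-1, 0.99, 0.29, 0, 0], [-1, 0, 0, 0, 0], [-1, 0, 0, 0, 0]]

```text
t: 22.65
ee_pos: [0.5725, 0.3316, 0.0886]
eef_rot: [-3.141, 0.0, 1.433]
contact_force: [-0.7, -0.8, -0.6]
finger_gap: 0.0256
grasp_force: 39.6
```

```bash
python3 - <<'E'
from h import *
c=camera("scene"); o=r.get_obs();p=o["ee_pos"]; print(p)
for z in(.024,.06,.084,.1): print(z,proj(c,[p[0],p[1],z]).round(1),proj(c,[.5732,.3315,z]).round(1))
f=c["frame"][180:290,150:260,::-1]; cv2.imwrite("pics/g6.png",cv2.resize(f,None,fx=5,fy=5,interpolation=cv2.INTER_CUBIC))
E
```

```text
[0.57206428 0.33162888 0.08869678]
0.024 [199.2 258.7] [198.8 258.5]
0.06 [198.3 241.7] [197.9 241.5]
0.084 [197.7 230.1] [197.3 229.8]
0.1 [197.3 222.1] [196.9 221.9]
```

View pics/g6.png

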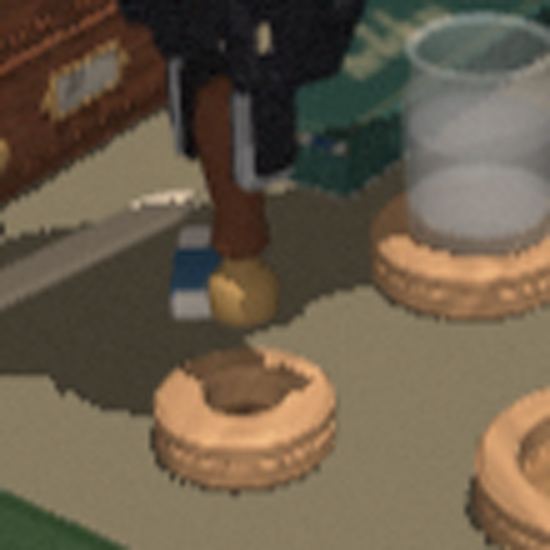

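The stamp hangs upright with its die at about (198.6,242), against the expected (197.9,242) over the well. A 1 mm correction, then lower.

Request:
send_rows:
  motion:
    - [[-1, 0.06, 0.03, -0.5, 0], [-1, 0, 0, -0.5, 0], [-1, 0, 0, -0.5, 0], [-1, 0, 0, -0.2, 0], [-1, 0, 0, -0.2, 0], [-1, 0, 0, 0, 0]]

```text
t: 23.3
ee_pos: [0.5737, 0.3322, 0.0499]
eef_rot: [-3.141, 0.0, 1.433]
contact_force: [0.0, -0.3, -0.3]
finger_gap: 0.0252
grasp_force: 39.6
```

Request:
send_rows:
  motion:
    - [[-1, 0, 0, -0.15, 0], [-1, 0, 0, -0.15, 0], [-1, 0, 0, -0.1, 0], [-1, 0, 0, -0.1, 0], [-1, 0, 0, 0, 0]]

```text
t: 23.8
ee_pos: [0.574, 0.3321, 0.0403]
eef_rot: [-3.141, 0.0, 1.433]
contact_force: [0.1, -1.1, -0.1]
finger_gap: 0.0255
grasp_force: 39.6
```

Request:
send_rows:
  motion:
    - [[-1, 0, 0, -0.05, 0], [0.3, 0, 0, 0, 0], [0.3, 0, 0, 0, 0], [0.3, 0, 0, 0, 0], [0.6, 0, 0, 0, 0], [1, 0, 0, 1, 0], [1, 0, 0, 1, 0], [1, 0, 0, 1, 0], [1, 0, 0, 1, 0], [1, 0, 0, 1, 0], [1, 0, 0, 0, 0]]

```text
t: 24.9
ee_pos: [0.5753, 0.3336, 0.1428]
eef_rot: [3.138, -0.003, 1.433]
contact_force: [-0.8, -0.1, -0.0]
finger_gap: 0.0851
grasp_force: 0.0
```

```bash
python3 - <<'E'
from meas import *
t=snap("top","t7"); s=camera("scene")
a=cv2.resize(t["frame"][140:230,160:300,::-1],None,fx=4,fy=4,interpolation=cv2.INTER_CUBIC)
b=cv2.resize(s["frame"][170:260,170:285,::-1],None,fx=4,fy=4,interpolation=cv2.INTER_CUBIC)
cv2.imwrite("pics/g7.png",np.vstack([a[:, :460],b])[:600])
print(circ(t,blob(t,wood,(165,218,160,215)),.033,.024))
for (u,v) in((266.7,178.3),): print(onplane(t,u,v,.105))
print(onplane(s,246.8,188.5,.105))
E
```

```text
Traceback (most recent call last):
  File "meas.py", line 8, in blob
    return max(cs,key=cv2.contourArea)[:,0].astype(float)
           ~~~^^^^^^^^^^^^^^^^^^^^^^^^
ValueError: max() iterable argument is empty
```

View pics/g7.png

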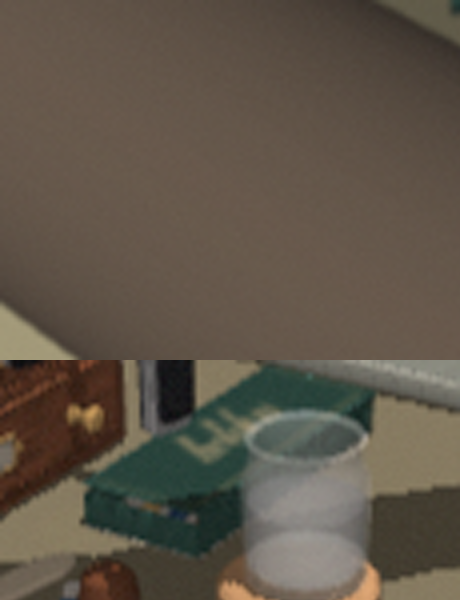

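Scene: the rim centre is at (246.6,189.6) and the stamp knob is low in its holder at about (197,315/4). The arm hides the top view, so I use the earlier top frame.

```bash
python3 - <<'E'
from meas import *
t=camera("top"); s=camera("scene")
t["frame"]=cv2.imread("pics/top0.png")[:,:,::-1].copy()
for (u,v) in((266.7,178.3),(266,178)): print("t",onplane(t,u,v,.105).round(4))
print("s",onplane(s,246.6,189.6,.105).round(4))
o1,d1=ray(t,266.5,178.3); o2,d2=ray(s,246.6,189.6)
x=np.linalg.lstsq(np.array([d1,-d2]).T,o2-o1,rcond=None)[0]; print(o1+d1*x[0],o2+d2*x[1])
# jar rim in the top frame: bright edge circle
g=cv2.cvtColor(t["frame"],cv2.COLOR_RGB2GRAY); G=cv2.resize(g[150:215,235:300],None,fx=6,fy=6,interpolation=cv2.INTER_CUBIC)
h=cv2.HoughCircles(G,cv2.HOUGH_GRADIENT,1,15,param1=80,param2=15,minRadius=85,maxRadius=150)
for a,b,rr in h[0][:5]:
    u,v=a/6+235-.4,b/6+150-.4; print((u,v),rr/6,onplane(t,u,v,.105)[:2].round(4),onplane(t,u,v,.024)[:2].round(4))
k=blob(s,knob,(185,212,235,262)); print("knob",k.min(0),k.max(0),proj(s,[.573,.3315,.1]),proj(s,[.573,.3315,.085]))
E
```

```text
t [0.5764 0.177  0.105 ]
t [0.577  0.1783 0.105 ]
s [0.5798 0.1812 0.105 ]
[0.5766488  0.17739092 0.10366166] [0.58061149 0.18008201 0.10435023]Traceback (most recent call last):
  File "<stdin>", line 11, in <module>
TypeError: 'NoneType' object is not subscriptable
```

Request:
send_rows:
  motion:
    - [[1, 0.03, -0.95, 0, 0], [1, 0.03, -0.95, 0, 0], [1, 0.03, -0.95, 0, 0], [1, 0.03, -0.95, 0, 0], [1, 0.03, -0.95, 0, 0], [1, 0.03, -0.95, 0, 0], [1, 0.03, -0.95, 0, 0], [1, 0.03, -0.95, 0, 0], [1, 0, 0, 0, 0], [1, 0, 0, 0, 0]]

```text
t: 26.1
ee_pos: [0.5786, 0.1802, 0.1389]
eef_rot: [-3.141, 0.0, 1.432]
contact_force: [-0.5, 0.6, -0.1]
finger_gap: 0.0855
grasp_force: 0.0
```

Request:
send_rows:
  motion:
    - [[1, 0, -0.05, -0.5, 0], [1, 0, 0, -0.5, 0], [1, 0, 0, -0.5, 0], [1, 0, 0, -0.5, 0], [1, 0, 0, -0.5, 0], [1, 0, 0, -0.5, 0], [1, 0, 0, 0, 0]]

```text
t: 26.8
ee_pos: [0.578, 0.1789, 0.0778]
eef_rot: [-3.139, 0.001, 1.433]
contact_force: [0.2, -0.6, -0.7]
finger_gap: 0.0854
grasp_force: 0.0
```

Request:
send_rows:
  motion:
    - [[1, 0, 0, -0.5, 0], [1, 0, 0, -0.5, 0], [1, 0, 0, -0.5, 0], [1, 0, 0, -0.5, 0], [1, 0, 0, -0.35, 0], [0.6, 0, 0, 0, 0], [0.5, 0, 0, 0, 0], [0.3, 0, 0, 0, 0], [0.1, 0, 0, 0, 0], [0, 0, 0, 0, 0], [-1, 0, 0, 0, 0], [-1, 0, 0, 0, 0], [-1, 0, 0, 0, 0]]
  newtons: 40

```text
t: 28.1
ee_pos: [0.579, 0.1794, 0.0329]
eef_rot: [3.141, -0.0, 1.433]
contact_force: [-0.2, -0.2, 3.0]
finger_gap: 0.0631
grasp_force: 44.5
```

Request:
send_rows:
  motion:
    - [[-1, 0, 0, 0.3, 0], [-1, 0, 0, 0.7, 0], [-1, 0, 0, 1, 0], [-1, -0.5, 0.35, 0, 0], [-1, -0.8, 0.6, 0, 0], [-1, -0.9, 0.65, 0, 0], [-1, -0.95, 0.7, 0, 0], [-1, -0.95, 0.7, 0, 0], [-1, -0.95, 0.7, 0, 0], [-1, -0.9, 0.65, 0, 0], [-1, -0.6, 0.45, 0, 0], [-1, -0.3, 0.25, 0, 0], [-1, 0, 0, 0, 0], [-1, 0, 0, 0, 0]]

```text
t: 29.5
ee_pos: [0.4426, 0.2797, 0.0725]
eef_rot: [3.141, 0.0, 1.432]
contact_force: [0.2, -0.6, -2.0]
finger_gap: 0.0633
grasp_force: 44.4
```

```bash
python3 - <<'E'
from meas import *
s=camera("scene"); t=camera("top"); p=r.get_obs()["ee_pos"]; print(p)
print("jar bottom expected",proj(s,[p[0],p[1],.064]),"holder top ctr",proj(s,[.442,.2805,.064]),proj(s,[.442,.2805,.024]))
c=s;print("ink",circ(s,blob(s,wood,(210,275,200,250)),.042,.024,True,.001))
try: print(circ(t,blob(t,wood,(235,295,150,215)),.042,.024,True,.001))
except Exception as e: print(e)
b=cv2.resize(s["frame"][190:300,180:310,::-1],None,fx=5,fy=5,interpolation=cv2.INTER_CUBIC); cv2.imwrite("pics/g8.png",b)
E
```

```text
[0.4427619  0.27946052 0.07242719]
jar bottom expected [273.96142997 250.6555259 ] holder top ctr [273.97190569 251.04663017] [273.50793155 270.28521913]
ink (array([0.5869, 0.1822]), 'res med -1.7 sd 6.2 mm')
(array([0.5854, 0.1805]), 'res med -1.0 sd 0.6 mm')
```

View pics/g8.png

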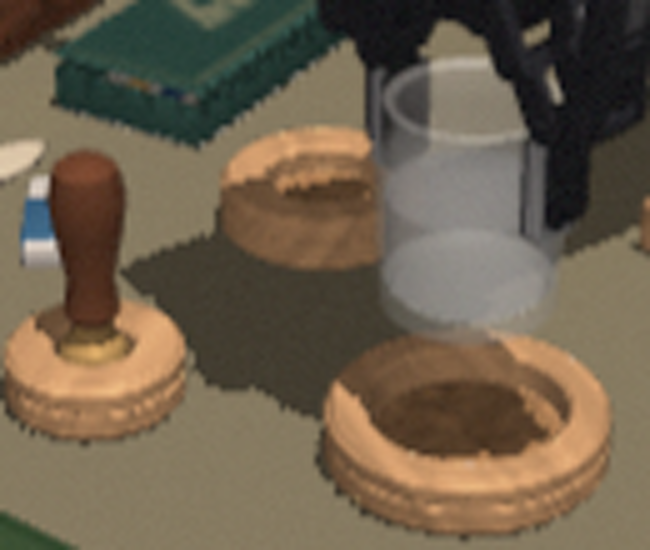

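The stamp is seated, and the jar hangs level over the well with its bottom centre near (273.7,250), where expected. Lowering.

Request:
send_rows:
  motion:
    - [[-1, -0.02, 0.07, -0.5, 0], [-1, 0, 0, -0.5, 0], [-1, 0, 0, -0.5, 0], [-1, 0, 0, -0.3, 0], [-1, 0, 0, -0.15, 0], [-1, 0, 0, -0.1, 0], [-1, 0, 0, -0.1, 0], [-1, 0, 0, 0, 0]]

```text
t: 30.4
ee_pos: [0.4415, 0.2817, 0.0296]
eef_rot: [3.141, -0.0, 1.433]
contact_force: [1.0, -0.0, -1.9]
finger_gap: 0.0633
grasp_force: 44.4
```

Request:
send_rows:
  motion:
    - [[-1, 0, 0, -0.1, 0], [-1, 0, 0, -0.1, 0], [-1, 0, 0, -0.1, 0], [-1, 0, 0, 0, 0]]

```text
t: 30.8
ee_pos: [0.4413, 0.2815, 0.0233]
eef_rot: [-3.141, 0.0, 1.433]
contact_force: [0.5, -0.3, -1.9]
finger_gap: 0.0631
grasp_force: 44.4
```

Request:
send_rows:
  motion:
    - [[-1, 0, 0, -0.1, 0], [-1, 0, 0, -0.1, 0], [-1, 0, 0, 0, 0]]

```text
t: 31.1
ee_pos: [0.4413, 0.2816, 0.0193]
eef_rot: [-3.141, 0.0, 1.433]
contact_force: [0.6, -0.5, -1.9]
finger_gap: 0.0633
grasp_force: 44.4
```

Seated within about 1 mm. I'll release gradually, rise, and clear toward the middle.

Request:
send_rows:
  motion:
    - [[-1, 0, 0, -0.05, 0], [0.6, 0, 0, 0, 0], [0.8, 0, 0, 0, 0], [1, 0, 0, 0, 0], [1, 0, 0, 0, 0], [1, 0, 0, 0, 0], [1, 0, 0, 0.5, 0], [1, 0, 0, 0.8, 0], [1, 0, 0, 1, 0], [1, 0, 0, 1, 0], [1, 0, 0, 1, 0], [1, 0, 0, 1, 0], [1, 0, 0, 0.5, 0], [1, 0, 0, 0, 0]]

```text
t: 32.5
ee_pos: [0.4423, 0.2823, 0.1366]
eef_rot: [3.139, -0.002, 1.433]
contact_force: [0.3, -0.4, -0.1]
finger_gap: 0.0857
grasp_force: 0.0
```

```bash
python3 - <<'E'
from meas import *
s=camera("scene"); t=camera("top"); p=r.get_obs()["ee_pos"]; print(p)
print("ink",circ(s,blob(s,wood,(210,275,200,250)),.042,.024,True,.001))
try: print(circ(t,blob(t,wood,(235,295,150,215)),.042,.024,True,.001))
except Exception as e: print(e)
b=blob(t,black,(302,342,236,272)); print("cap top",len(b),circ(t,b,.023,.059,True,.001),cv2.minEnclosingCircle(b.astype(np.float32)))
b=blob(s,lambda h,s_,v:v<60,(318,352,205,225)); print("cap scene",b.min(0),b.max(0),proj(s,[.4361,.0775,.059]))
w=blob(t,wood,(285,355,228,280)); P=np.array([onplane(t,u,v,.024)[:2] for u,v in w]).astype(np.float32); print(cv2.minAreaRect(P*1000))
P=np.array([onplane(t,u,v,.011)[:2] for u,v in blob(t,red,(340,440,230,310))]).astype(np.float32); print("wax",cv2.minAreaRect(P*1000))
E
```

```text
[0.4414361  0.28136224 0.13452247]
ink (array([0.5865, 0.1812]), 'res med -1.2 sd 1.3 mm')
(array([0.5853, 0.1804]), 'res med -0.9 sd 0.5 mm')
cap top 59 (array([0.4356, 0.0786]), 'res med -1.4 sd 1.2 mm') ((320.8699951171875, 254.35000610351562), 10.813035011291504)
cap scene [324. 205.] [347. 222.] [334.76411753 211.69173447]
((437.1058044433594, 74.16189575195312), (104.80278778076172, 55.000938415527344), 81.76158142089844)
wax ((396.33648681640625, -49.79049301147461), (79.41666412353516, 8.238069534301758), 83.28710174560547)
```

Ink holder is at (.5857,.1807) and the cap at (.4355,.0778). Fetching the ink jar.

Request:
send_rows:
  motion:
    - [[0.6, -0.03, -0.925, 0, 0], [0.6, -0.03, -0.925, 0, 0], [0.6, -0.03, -0.925, 0, 0], [0.6, -0.03, -0.925, 0, 0], [0.6, -0.03, -0.925, 0, 0], [0.6, -0.03, -0.925, 0, 0], [0.6, -0.03, -0.925, 0, 0], [0.6, -0.03, -0.925, 0, 0], [0.6, -0.03, -0.925, 0, 0], [0.6, -0.03, -0.925, 0, 0], [0.6, -0.03, -0.925, 0, 0], [0.6, 0, 0, -0.7, 0], [0.6, 0, 0, -0.8, 0], [0.6, 0, 0, -0.7, 0], [0.6, 0, 0, 0, 0], [0.6, 0, 0, 0, 0]]

```text
t: 34.2
ee_pos: [0.4343, 0.079, 0.09]
eef_rot: [-3.14, -0.0, 1.435]
contact_force: [-0.1, 0.1, -0.1]
finger_gap: 0.0684
grasp_force: 0.0
```

Request:
send_rows:
  motion:
    - [[0.6, 0.05, -0.04, -0.7, 0], [0.6, 0, 0, -0.9, 0], [0.6, 0, 0, -0.9, 0], [0.6, 0, 0, -0.7, 0], [0.6, 0, 0, -0.5, 0], [0.6, 0, 0, -0.17, 0], [0.6, 0, 0, 0, 0], [0.3, 0, 0, 0, 0], [0.2, 0, 0, 0, 0], [0.1, 0, 0, 0, 0], [-1, 0, 0, 0, 0], [-1, 0, 0, 0, 0], [-1, 0, 0, 0, 0], [-1, 0, 0, 0, 0]]
  newtons: 35

```text
t: 35.6
ee_pos: [0.4362, 0.0773, 0.014]
eef_rot: [3.141, 0.0, 1.433]
contact_force: [-2.6, -0.7, 9.5]
finger_gap: 0.0434
grasp_force: 34.2
```

Request:
send_rows:
  motion:
    - [[-1, 0, 0, 0.3, 0], [-1, 0, 0, 0.7, 0], [-1, 0, 0, 1, 0], [-1, 0, 0, 1, 0], [-1, 0.935, 0.645, 0, 0], [-1, 0.935, 0.645, 0, 0], [-1, 0.935, 0.645, 0, 0], [-1, 0.935, 0.645, 0, 0], [-1, 0.935, 0.645, 0, 0], [-1, 0.935, 0.645, 0, 0], [-1, 0.935, 0.645, 0, 0], [-1, 0.935, 0.645, 0, 0], [-1, 0, 0, -0.5, 0], [-1, 0, 0, -0.5, 0], [-1, 0, 0, 0, 0], [-1, 0, 0, 0, 0]]

```text
t: 37.2
ee_pos: [0.5846, 0.1798, 0.0528]
eef_rot: [-3.14, 0.001, 1.433]
contact_force: [0.8, 0.1, -0.7]
finger_gap: 0.0429
grasp_force: 35.7
```

```bash
python3 - <<'E'
from meas import *
s=camera("scene"); p=r.get_obs()["ee_pos"]; print(p)
zb=p[2]+.010
print("cap expected",proj(s,[p[0],p[1],zb+.035]),proj(s,[.5857,.1807,zb+.035]),"bottom",proj(s,[.5857,.1807,zb]),"well",proj(s,[.5857,.1807,.024]))
a=cv2.resize(s["frame"][180:255,195:295,::-1],None,fx=6,fy=6,interpolation=cv2.INTER_CUBIC)
b=cv2.resize(s["frame"][220:300,225:325,::-1],None,fx=2,fy=2,interpolation=cv2.INTER_CUBIC)
a[-160:,-200:]=b; cv2.imwrite("pics/g9.png",a)
E
```

```text
[0.58504588 0.17998478 0.05326267]
cap expected [244.86888804 191.77814665] [244.38457878 191.81349315] bottom [244.460437   207.55487126] well [244.54493702 224.67032781]
```

View pics/g9.png

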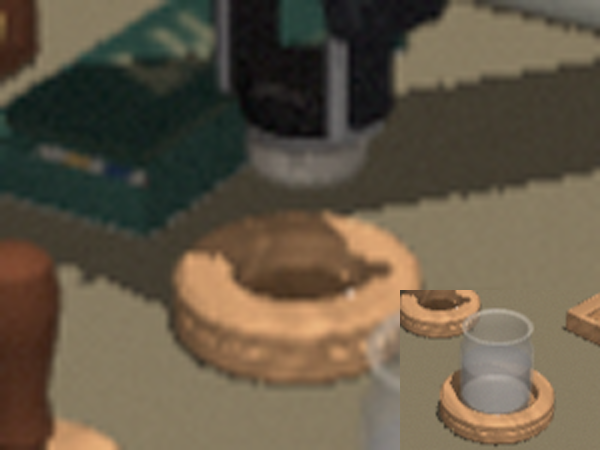

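Inset: the rinse jar is seated. The ink jar's glass bottom centre is at (246.2,206.5), against the well axis at (244.5,207.5). That makes the jar about 4–5 mm low in y, so I correct it and re-measure numerically.

Request:
send_rows:
  motion:
    - [[-1, 0.03, 0.2, 0, 0], [-1, 0, 0, 0, 0], [-1, 0, 0, 0, 0]]

```text
t: 37.55
ee_pos: [0.5861, 0.1848, 0.0535]
eef_rot: [3.141, -0.0, 1.433]
contact_force: [0.7, 0.5, -1.0]
finger_gap: 0.0436
grasp_force: 35.7
```

```bash
python3 - <<'E'
from meas import *
s=camera("scene"); p=r.get_obs()["ee_pos"]; print(p)
hsv=cv2.cvtColor(s["frame"],cv2.COLOR_RGB2HSV)
for v in range(202,214): print(v," ".join("%3d/%3d"%(hsv[v,u,1],hsv[v,u,2]) for u in range(232,262)))
print(proj(s,[.5857,.1807,p[2]+.010]),proj(s,[.5857,.1807,p[2]+.012]))
E
```

```text
[0.58613061 0.18467749 0.0534435 ]
202  93/ 44  61/ 50  28/ 64  23/ 55  13/ 58   6/ 43  10/ 25  32/ 16  45/ 17  38/ 20 128/ 12  20/ 25  12/ 21  36/ 21  22/ 23   8/ 62   5/ 95  12/106   7/107  10/ 74   8/ 68  10/ 74  20/ 75  37/ 76  57/ 71  75/ 65  65/ 67  70/ 69  73/ 66  69/ 67
203  85/ 42  55/ 51  35/ 65  26/ 69  20/ 63  23/ 67  16/ 65  15/ 66   5/ 54   5/ 53  18/ 56  17/ 45  18/ 43  22/ 46  21/ 60   8/ 67  11/ 92   7/103   5/108   6/ 87  15/ 85  23/ 88  48/ 75  71/ 68  75/ 68  73/ 66  70/ 66  73/ 66  81/ 66  72/ 67
204  87/ 44  49/ 47  31/ 74  26/ 78  30/ 69  26/ 68  11/ 68  15/ 70   8/ 68  13/ 76  17/ 76  18/ 69  12/ 65  11/ 68  14/ 71  20/ 65  17/ 76  15/ 84  11/ 93  23/ 87  27/ 85  37/ 89  64/ 68  75/ 65  72/ 67  71/ 68  73/ 66  72/ 67  73/ 66  73/ 66
205 128/ 40  43/ 48  31/ 82  40/ 90  32/ 89  42/ 86  27/ 84  32/ 80  31/ 83  28/ 82  20/ 77  20/ 75  27/ 85  23/ 79  29/ 79  32/ 80  31/ 82  32/ 87  36/ 92  33/ 92  36/ 93  43/ 83  55/ 70  72/ 64  78/ 65  81/ 66  78/ 65  65/ 67  69/ 67  76/ 67
206  89/ 43  52/ 49  28/ 74  38/ 94  37/103  35/103  33/109  38/108  36/113  38/108  36/ 
[... 1218 characters left out ...]
/ 84  41/ 81  42/ 84  46/ 84  55/ 79  51/ 80  63/ 73  64/ 72  71/ 65  76/ 70  80/ 64  71/ 68  75/ 65  68/ 68  72/ 67  77/ 66  73/ 70  71/ 65  69/ 70  66/ 70
212  76/ 67  72/ 67  70/ 66  68/ 68  70/ 66  70/ 69  68/ 68  71/ 68  71/ 65  73/ 63  67/ 69  63/ 69  69/ 67  58/ 70  72/ 67  68/ 68  81/ 66  72/ 67  73/ 66  73/ 66  78/ 65  68/ 68  73/ 66  72/ 64  67/ 65  76/ 67  70/ 66  72/ 67  65/ 67  75/ 65
213  82/ 65  72/ 64  71/ 68  69/ 70  68/ 68  73/ 66  76/ 67  69/ 67  68/ 68  67/ 69  80/ 64  70/ 69  68/ 68  80/ 64  72/ 67  75/ 65  71/ 68  81/ 66  70/ 69  73/ 66  73/ 66  68/ 68  71/ 68  72/ 67  72/ 67  75/ 65  75/ 65  75/ 68  60/ 68  81/ 66
[244.4600463  207.47473253] [244.45572421 206.58757154]
```

Request:
send_rows:
  motion:
    - [[-1, -0.04, -0.05, -0.5, 0], [-1, 0, 0, -0.5, 0], [-1, 0, 0, -0.5, 0], [-1, 0, 0, -0.3, 0], [-1, 0, 0, -0.1, 0], [-1, 0, 0, -0.1, 0], [-1, 0, 0, -0.05, 0], [-1, 0, 0, 0, 0]]

```text
t: 38.4
ee_pos: [0.5854, 0.1837, 0.0123]
eef_rot: [3.141, -0.0, 1.433]
contact_force: [-0.2, -0.2, -1.1]
finger_gap: 0.043
grasp_force: 35.7
```

Request:
send_rows:
  motion:
    - [[-1, 0, 0, -0.08, 0], [-1, 0, 0, -0.05, 0], [-1, 0, 0, 0, 0]]

```text
t: 38.7
ee_pos: [0.5853, 0.1835, 0.0096]
eef_rot: [3.142, 0.0, 1.433]
contact_force: [0.6, -0.0, -1.1]
finger_gap: 0.0437
grasp_force: 35.7
```

Request:
send_rows:
  motion:
    - [[-1, 0, 0, -0.08, 0], [-1, 0, 0, 0, 0]]

```text
t: 38.9
ee_pos: [0.5852, 0.1835, 0.0078]
eef_rot: [-3.141, 0.0, 1.433]
contact_force: [-0.4, -0.1, -0.7]
finger_gap: 0.0435
grasp_force: 35.7
```

It's in the well. Continuing to the floor.

Request:
send_rows:
  motion:
    - [[-1, 0, 0, -0.1, 0], [-1, 0, 0, -0.1, 0], [-1, 0, 0, 0, 0]]

```text
t: 39.2
ee_pos: [0.585, 0.1834, 0.0036]
eef_rot: [-3.141, 0.0, 1.433]
contact_force: [-0.2, -0.4, -0.5]
finger_gap: 0.0433
grasp_force: 35.7
```

Request:
send_rows:
  motion:
    - [[-1, 0, 0, -0.07, 0], [-1, 0, 0, 0, 0]]

```text
t: 39.4
ee_pos: [0.5852, 0.1835, 0.0024]
eef_rot: [-3.141, 0.0, 1.433]
contact_force: [0.4, -0.4, -1.5]
finger_gap: 0.0433
grasp_force: 35.7
```

Request:
send_rows:
  motion:
    - [[0.2, 0, 0, 0, 0], [0.5, 0, 0, 0, 0], [0.6, 0, 0, 0, 0], [0.6, 0, 0, 0, 0], [0.6, 0, 0, 0.5, 0], [0.6, 0, 0, 1, 0], [0.6, 0, 0, 1, 0], [0.6, 0, 0, 1, 0], [0.6, 0, 0, 1, 0], [0.6, 0, 0, 1, 0], [0.6, 0, 0, 1, 0], [0.6, -0.5, 1, 0, 0], [0.6, -0.5, 1, 0, 0], [0.6, -0.5, 1, 0, 0], [0.6, -0.5, 1, 0, 0], [0.6, -0.5, 1, 0, 0], [0.6, 0, 0, 0, 0]]

```text
t: 41.1
ee_pos: [0.5331, 0.2875, 0.1339]
eef_rot: [-3.141, -0.002, 1.438]
contact_force: [-0.1, 0.5, -0.2]
finger_gap: 0.0683
grasp_force: 0.0
```

```bash
python3 - <<'E'
from meas import *
s=camera("scene"); t=camera("top"); o=r.get_obs(); print(o["ee_pos"],o["eef_rot"])
def rect(c,b,z):
    P=np.array([onplane(c,u,v,z)[:2] for u,v in b]).astype(np.float32); return cv2.minAreaRect(P*1000)
print("rest",rect(t,blob(t,wood,(285,355,228,280)),.024))
print("wax",rect(t,blob(t,red,(340,440,230,310)),.011),"scene",rect(s,blob(s,red,(330,450,180,290)),.008))
# groove: darker wood inside rest, as a mask from the top
hsv=cv2.cvtColor(t["frame"],cv2.COLOR_RGB2HSV).astype(int)
a=cv2.resize(t["frame"][230:280,285:430,::-1],None,fx=5,fy=5,interpolation=cv2.INTER_CUBIC)
b=cv2.resize(s["frame"][180:260,215:375,::-1],None,fx=4.5,fy=4.5,interpolation=cv2.INTER_CUBIC)[:345]
W=725; o_=np.zeros((600,W,3),np.uint8); o_[:250,:725]=a; o_[250:250+len(b),:720]=b; cv2.imwrite("pics/g10.png",o_)
E
```

```text
[0.53526717 0.28377435 0.13320608] [3.14089368e+00 3.86609317e-05 1.43441370e+00]Traceback (most recent call last):
  File "<stdin>", line 5, in <module>
  File "meas.py", line 8, in blob
    return max(cs,key=cv2.contourArea)[:,0].astype(float)
           ~~~^^^^^^^^^^^^^^^^^^^^^^^^
ValueError: max() iterable argument is empty
```

Request:
send_rows:
  motion:
    - [[0.2, -0.95, 0, 0, 0], [0, -0.95, 0, 0, 0], [-0.1, -0.95, 0, 0, 0], [-0.1, -0.95, 0, 0, 0], [-0.1, -0.95, 0, 0, 0], [-0.1, 0, 0, 0, 0]]

```text
t: 41.8
ee_pos: [0.439, 0.2826, 0.133]
eef_rot: [3.141, 0.001, 1.434]
contact_force: [0.1, 0.5, -0.2]
finger_gap: 0.0385
grasp_force: 0.0
```

```bash
python3 - <<'E'
from meas import *
s=camera("scene"); t=camera("top"); o=r.get_obs(); print(o["ee_pos"],o["eef_rot"])
def rect(c,b,z):
    P=np.array([onplane(c,u,v,z)[:2] for u,v in b]).astype(np.float32); return cv2.minAreaRect(P*1000)
b=blob(t,wood,(285,355,228,280)); print("rest",rect(t,b,.024))
print("wax",rect(t,blob(t,red,(340,440,230,310)),.011),"scene",rect(s,blob(s,red,(330,450,180,290)),.008))
# groove: darker wood inside the block's mask
hsv=cv2.cvtColor(t["frame"],cv2.COLOR_RGB2HSV)
m=np.zeros((420,560),np.uint8); cv2.fillPoly(m,[b.astype(np.int32)],1); m=cv2.erode(m,np.ones((7,7)))
v=hsv[...,2]; print("V",np.percentile(v[m>0],[5,25,50,75,95]))
th,_=cv2.threshold(v[m>0].reshape(-1,1),0,255,cv2.THRESH_OTSU); g=((v<th)&(m>0)).astype(np.uint8)
cs,_=cv2.findContours(g,cv2.RETR_EXTERNAL,cv2.CHAIN_APPROX_NONE); c=max(cs,key=cv2.contourArea)[:,0]
print("groove",th,rect(t,c,.024),rect(t,c,.0195))
a=cv2.resize(t["frame"][230:285,285:430,::-1],None,fx=5,fy=5,interpolation=cv2.INTER_CUBIC)
q=cv2.resize(s["frame"][180:260,215:375,::-1],None,fx=4,fy=4,interpolation=cv2.INTER_CUBIC)
o_=np.zeros((600,725,3),np.uint8); o_[:275]=a; o_[275:595,:640]=q; cv2.imwrite("pics/g10.png",o_)
E
```

```text
[0.44151943 0.28260102 0.13300946] [3.14021950e+00 2.10196886e-04 1.43174186e+00]
rest ((437.1522521972656, 74.2334213256836), (104.63375091552734, 54.992881774902344), 81.82469940185547)
wax ((395.77581787109375, -49.71829605102539), (79.5525131225586, 7.079244613647461), 81.99076080322266) scene ((395.2057800292969, -48.34584045410156), (90.98265838623047, 15.414285659790039), 82.19996643066406)
V [129.1 185.  202.  215.  218. ]
groove 180.0 ((439.4908142089844, 50.813316345214844), (44.647071838378906, 28.943904876708984), 81.85317993164062) ((439.5053405761719, 50.214805603027344), (44.86822509765625, 29.08730125427246), 81.8532485961914)
```

View pics/g10.png

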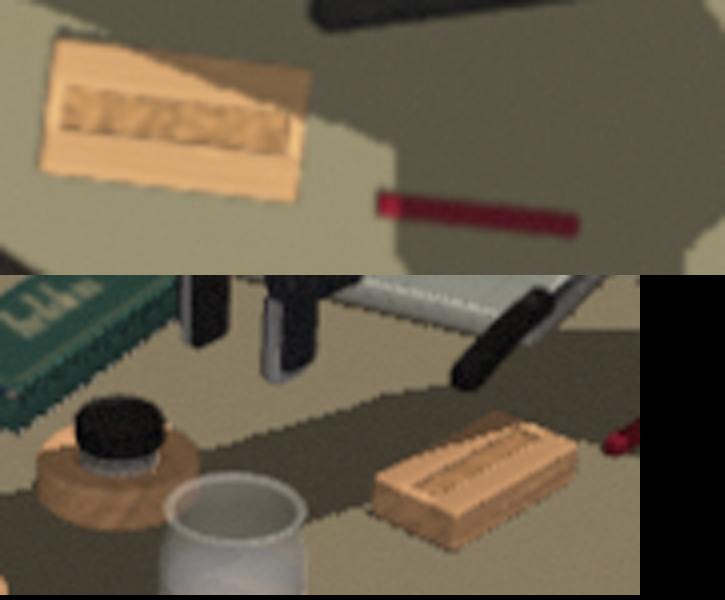

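The ink jar is seated with its cap just above the rim. In the top crop the groove centre is at about (176,122), i.e. pixel (319.9,254.1), and the wax centre at about (380.6,273).

```bash
python3 - <<'E'
from h import *
t=camera("top"); s=camera("scene")
f=lambda x,y:((x+.5)/5-.5+285,(y+.5)/5-.5+230)
C=[(64,84),(293,120),(288,156),(60,130)]; P=np.array([onplane(t,*f(*c),.023) for c in C]); print(P.round(4),P.mean(0))
B=[(55,37),(312,70),(297,203),(40,172)]; Q=np.array([onplane(t,*f(*c),.024) for c in B]); print(Q.round(4),Q.mean(0))
g=lambda x,y:((x+.5)/4-.5+215,(y-275+.5)/4-.5+180)
# scene: top-face corners of block and groove ends
print([onplane(s,*g(*c),.024).round(4) for c in ((374,490),(458,520),(578,450))])
w=[onplane(t,*f(*c),.0105).round(4) for c in ((377,204),(580,226))]; print(w,(w[0]+w[1])/2)
E
```

```text
[[0.4521 0.1182 0.023 ]
 [0.436  0.0267 0.023 ]
 [0.4217 0.0291 0.023 ]
 [0.4338 0.1202 0.023 ]] [0.43589717 0.07357567 0.023     ]
[[0.4708 0.1215 0.024 ]
 [0.4558 0.0187 0.024 ]
 [0.403  0.0262 0.024 ]
 [0.4173 0.1285 0.024 ]] [0.43673516 0.07372127 0.024     ]
[array([0.4632, 0.1317, 0.024 ]), array([0.4149, 0.1317, 0.024 ]), array([0.4012, 0.032 , 0.024 ])]
[array([ 0.4013, -0.0087,  0.0105]), array([ 0.3903, -0.0924,  0.0105])] [ 0.3958  -0.05055  0.0105 ]
```

Request:
send_rows:
  motion:
    - [[-0.2, -0.13, -0.98, 0, 0], [-0.2, -0.13, -0.98, 0, 0], [-0.2, -0.13, -0.98, 0, 0], [-0.2, -0.13, -0.98, 0, 0], [-0.2, -0.13, -0.98, 0, 0], [-0.2, -0.13, -0.98, 0, 0], [-0.2, -0.13, -0.98, 0, 0], [-0.2, -0.13, -0.98, 0, 0], [-0.2, -0.13, -0.98, 0, 0], [-0.2, -0.13, -0.98, 0, 0], [-0.2, -0.13, -0.98, 0, 0], [-0.2, -0.13, -0.98, 0, 0], [-0.2, -0.13, -0.98, 0, 0], [-0.2, -0.13, -0.98, 0, 0], [-0.2, -0.13, -0.98, 0, 0], [-0.2, -0.13, -0.98, 0, 0], [-0.2, -0.13, -0.98, 0, 0], [-0.2, 0, 0, 0, 0], [-0.2, 0, 0, 0, 0]]

```text
t: 43.9
ee_pos: [0.3966, -0.0499, 0.1327]
eef_rot: [3.141, -0.0, 1.431]
contact_force: [-0.2, 1.4, -0.2]
finger_gap: 0.0343
grasp_force: 0.0
```

Request:
send_rows:
  motion:
    - [[-0.2, -0.05, -0.03, -1, 0], [-0.2, 0, 0, -1, 0], [-0.2, 0, 0, -1, 0], [-0.2, 0, 0, -1, 0], [-0.2, 0, 0, -1, 0], [-0.2, 0, 0, -1, 0], [-0.2, 0, 0, -1, 0], [-0.2, 0, 0, -0.5, 0], [-0.2, 0, 0, -0.15, 0], [-0.2, 0, 0, 0, 0], [-1, 0, 0, 0, 0], [-1, 0, 0, 0, 0], [-1, 0, 0, 0, 0], [-1, 0, 0, 0, 0], [-1, 0, 0, 0, 0]]
  newtons: 40

```text
t: 45.4
ee_pos: [0.3958, -0.0503, -0.0196]
eef_rot: [3.14, 0.0, 1.433]
contact_force: [-1.7, -0.1, 6.1]
finger_gap: 0.0093
grasp_force: 39.3
```

Request:
send_rows:
  motion:
    - [[-1, 0, 0, 0.5, 0], [-1, 0, 0, 1, 0], [-1, 0, 0, 1, 0], [-1, 0.29, 0.885, 0, 0], [-1, 0.29, 0.885, 0, 0], [-1, 0.29, 0.885, 0, 0], [-1, 0.29, 0.885, 0, 0], [-1, 0.29, 0.885, 0, 0], [-1, 0.29, 0.885, 0, 0], [-1, 0.29, 0.885, 0, 0], [-1, 0, 0, -0.4, 0], [-1, 0, 0, -0.4, 0], [-1, 0, 0, 0, 0], [-1, 0, 0, 0, 0]]

```text
t: 46.8
ee_pos: [0.435, 0.0727, 0.0133]
eef_rot: [-3.14, 0.001, 1.432]
contact_force: [0.6, 0.7, -0.7]
finger_gap: 0.0089
grasp_force: 39.0
```

```bash
python3 - <<'E'
from meas import *
s=camera("scene"); o=r.get_obs(); p=o["ee_pos"]; print(p,o["eef_rot"])
# ends of the red stick on the scene view, on the plane of its mid height
b=blob(s,red,(300,375,190,250)); z=p[2]+.0196+.0055
ax=np.array([np.cos(1.428),np.sin(1.428)])
P=np.array([onplane(s,u,v,z)[:2] for u,v in b]); k=P@ax; lo,hi=P[k<k.min()+.004].mean(0),P[k>k.max()-.004].mean(0)
print("ends",lo,hi,(lo+hi)/2,np.ptp(k)); print("wanted ends",np.array([.4365,.0733])-ax*.0425,np.array([.4365,.0733])+ax*.0425)
E
```

```text
[0.43531181 0.07285754 0.01351694] [-3.14096156e+00  5.11120376e-04  1.43213327e+00]
ends [0.44535699 0.06699322] [0.43952621 0.11470215] [0.4424416  0.09084768] 0.0494321614722005
wanted ends [0.43045176 0.03123257] [0.44254824 0.11536743]
```

Request:
send_rows:
  motion:
    - [[-1, 0.04, 0, -0.3, 0], [-1, 0, 0, -0.15, 0], [-1, 0, 0, 0, 0], [-1, 0, 0, -0.07, 0], [-1, 0, 0, 0, 0]]

```text
t: 47.35
ee_pos: [0.4364, 0.0737, 0.0031]
eef_rot: [-3.141, -0.0, 1.433]
contact_force: [-0.4, -0.1, -0.8]
finger_gap: 0.0089
grasp_force: 39.0
```

Request:
send_rows:
  motion:
    - [[-1, 0, 0, -0.06, 0], [-1, 0, 0, 0, 0]]

```text
t: 47.55
ee_pos: [0.4364, 0.0737, 0.0019]
eef_rot: [-3.142, -0.0, 1.433]
contact_force: [0.4, 0.9, 0.4]
finger_gap: 0.0087
grasp_force: 39.0
```

Request:
send_rows:
  motion:
    - [[-1, 0, 0, -0.06, 0], [-1, 0, 0, 0, 0]]

```text
t: 47.75
ee_pos: [0.4364, 0.0737, 0.0007]
eef_rot: [-3.141, -0.0, 1.433]
contact_force: [-0.2, 0.4, -0.8]
finger_gap: 0.0088
grasp_force: 39.0
```

Request:
send_rows:
  motion:
    - [[-1, 0, 0, -0.06, 0], [-1, 0, 0, 0, 0]]

```text
t: 47.95
ee_pos: [0.4365, 0.0737, -0.0005]
eef_rot: [3.142, -0.0, 1.433]
contact_force: [0.1, 0.8, -0.3]
finger_gap: 0.0089
grasp_force: 39.0
```

Request:
send_rows:
  motion:
    - [[-0.5, 0, 0, 0, 0], [-0.3, 0, 0, 0, 0], [-0.3, 0, 0, 0, 0], [-0.3, 0, 0, 0, 0], [-0.3, 0, 0, 0.5, 0], [-0.3, 0, 0, 1, 0], [-0.3, 0, 0, 1, 0], [-0.3, 0, 0, 1, 0], [-0.3, 0, 0, 1, 0], [-0.3, 0, 0, 1, 0], [-0.3, 0, -1, 1, 0], [-0.3, 0, -1, 1, 0], [-0.3, 0, -1, 0, 0], [-0.3, 0, -1, 0, 0], [-0.3, 0, -1, 0, 0], [-0.3, 0, -1, 0, 0], [-0.3, 0, -1, 0, 0], [-0.3, 0, -1, 0, 0], [-0.3, 0, -1, 0, 0], [-0.3, 0, -1, 0, 0]]

```text
t: 49.95
ee_pos: [0.4363, -0.1269, 0.1503]
eef_rot: [3.141, 0.0, 1.434]
contact_force: [0.3, 0.7, -0.3]
finger_gap: 0.0297
grasp_force: 0.0
```

Request:
send_rows:
  motion:
    - [[-0.3, 0, -1, 0, 0], [-0.3, 0, -1, 0, 0], [-0.3, 0, -1, 0, 0], [-0.3, 0, -1, 0, 0], [-0.3, 0, -1, 0, 0], [-0.3, 0, -1, 0, 0], [-0.3, 0, -1, 0, 0], [-0.3, 0, -1, 0, 0], [-0.3, 0, 0, 0, 0], [-0.3, 0, 0, 0, 0]]

```text
t: 50.95
ee_pos: [0.4364, -0.286, 0.15]
eef_rot: [3.141, -0.001, 1.433]
contact_force: [0.8, 0.2, 0.4]
finger_gap: 0.0302
grasp_force: 0.0
```

```bash
python3 - <<'E'
from meas import *
s=camera("scene"); t=camera("top"); o=r.get_obs(); print(o["t"],o["ee_pos"],abs(o["qvel"]).max())
def rect(c,b,z):
    P=np.array([onplane(c,u,v,z)[:2] for u,v in b]).astype(np.float32); return cv2.minAreaRect(P*1000)
print("wax",rect(t,blob(t,red,(285,355,228,280)),.030),"scene",rect(s,blob(s,red,(300,375,190,260)),.027))
print("rest",rect(t,blob(t,wood,(285,355,228,280)),.024))
b=blob(t,black,(245,285,160,200)); print("cap",circ(t,b,.023,.047,True,.001))
b=blob(s,lambda h,a,v:v<60,(225,262,190,225)); print("cap scene box",b.min(0),b.max(0),"seated ctr/top",proj(s,[.5857,.1807,.047]),proj(s,[.5857,.1807,.031]))
b=blob(t,knob,(180,202,175,198)); print("knob",circ(t,b,.014,.085)); b=blob(s,knob,(180,215,215,262)); print("knob s",b.min(0),b.max(0),proj(s,[.573,.3315,.1]))
cs=cv2.cvtColor(s["frame"],cv2.COLOR_RGB2HSV)
b=blob(t,grey,(190,245,225,280)); print("jar",circ(t,b,.0325,.091,True,.001))
E
```

```text
51.05 [ 0.43659126 -0.28515784  0.14992181] 0.006893892142264104
wax ((437.3299865722656, 72.89283752441406), (81.88915252685547, 9.108304023742676), 82.92369842529297) scene ((436.4129638671875, 73.72761535644531), (92.26471710205078, 16.359416961669922), 82.08419036865234)
rest ((437.3317565917969, 74.25484466552734), (105.1030044555664, 55.24455642700195), 81.96444702148438)
cap (array([0.5818, 0.1801]), 'res med -1.5 sd 1.1 mm')
cap scene box [234. 211.] [255. 224.] seated ctr/top [244.49551847 214.71247321] [244.52992181 221.65989817]
knob (array([0.5712, 0.3272]), 'res med -0.5 sd 2.1 mm')
knob s [190. 221.] [203. 254.] [196.99037017 221.96301425]
jar (array([0.442 , 0.2737]), 'res med -1.2 sd 1.2 mm')
```

Wax, cap, stamp and rinse jar all measure as seated, and the gripper is clear. Handing in.

```bash
python3 -c "
from cell import r
print(r.finish_job())"
```

```text
the job is handed in; nothing more can be done
None
```

I put the rinse jar, ink jar, seal stamp and wax into their own holders and handed the job in at about 51 s; no verdict came back, and my last camera check showed all four seated, though its rinse jar reading was about 7 mm off, which I put down to a poor colour mask because an earlier picture showed it down in its well.

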